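Unfold the book press crank and wind the press down onto a paperback

ROBOT

A 6-joint arm with a two-finger parallel gripper is mounted at the origin on the work surface. World frame = base frame: x ahead of the robot, y to its left, z up, the work surface at z = 0. Lengths are in m, angles in rad, forces in N, time in s.
With the tool pointing down it reaches from about 0.35 to 0.975 m from the base axis. Payload 4.9 kg.
Tool frame: the origin (TCP) lies midway between the tips of the shut fingers; the grasp point (between the pads) lies 19 mm behind it; z points along the fingers, y is the line along which they close (so a half turn about z gives the same grasp; the last joint's range is limited). The gripper opens to 85 mm and grips with 20 to 120 N. Pads are 22 mm wide; open, the fingers measure 114 mm over their backs; the gripper's body (76 mm by 85 mm) begins 54 mm behind the grasp point. The pads swing forward as they close: fully open they stand 13 mm farther back than shut.
Start: joints at [1.026, 0.053, 1.613, -0, 1.476, -0.119], TCP at [0.258, 0.569, 0.231] pointing down, gripper open.
Joint ranges: [-3.01, 3.01], [-1.01, 2.22], [0.06, 2.58], [-1.02, 4.17], [0.09, 2.62], [-3.14, 3.14]. Speed limits (rad/s): [2.57, 2.57, 3.14, 3.14, 3.14, 3.14].

INTERFACE

Orientations are given as a rotation vector (axis times angle).
In Python, from station import ctrl gives the robot as it stands.
- The arm moves only by the shell command python3 -m handwheel 'ROWS' [FORCE]. ROWS is JSON, a list of rows, each an object with "gripper": the gripper command: -1 is fully open, 1 is shut, values between are in proportion; "offset": the shift along the tool's x, y, z in mm, a list of three; "rotation": the turn, a rotation vector about the tool's x, y, z in rad, a list of three. A call has exactly 8 rows; each row is the pose to reach, as a shift and turn from the pose commanded when the call began, along the tool's axes at that moment; what a row does not reach only later rows make up. A row lasts 1/8 s, in which the tool goes at most 62.5 mm and 10.7 degrees, less where a joint would pass 70% of its speed; a pose out of reach is approached as far as the arm can. A call with a gripper value outside its range is refused whole. The fingers move at their own pace and stop on an object; FORCE is the grip in N (left out, the last holds). Time passes only in rows, so rows that repeat a pose let the fingers close, or fill a call up. It gives the time, the measured TCP pose, the force, the opening and the grip force at its end, in the units of the state.
- ctrl.get_obs(): the state, without advancing time (a new reading comes with each control period).
- ctrl.get_image(name): name is "scene" or "side" or "wrist"; returns a dict with "image" (420x560x3 uint8, red, green, blue), "fovy" (degrees; the focal length in pixels is half the picture's height over the tangent of half this angle, whatever the lens; pixels are square), "cx", "cy" (the principal point, pixels), "k1" (the pictures are not rectified: a ray, as slopes to the right and down, at radius r is drawn at 1 + k1 r^2 times it, then the intrinsics apply), "xyz" and "attitude" of the camera in the world. Camera axes: x right, y up, looking along -z (the intrinsics and any distortion apply to the point x, -y, -z); pixel columns grow to the right and rows downward; lengths in m; the calibration is good to about 2 mm. A picture is of the moment at which its call begins. There is no depth.
- ctrl.finish_job(): hands the job in; it is judged then, once.
The state is a dict: "t": time; "q": joint angles; "dq": joint speeds; "effort": joint torques, N m; "tool_pos": TCP position; "tool_rot": TCP orientation; "contact_force": force on the tool from outside, world axes, zero at the start; "wrist_torque": the same for the moment, N m; "opening": finger opening in m; "grip_force": force on a finger pad.
Only numpy, scipy, OpenCV 4.12 (cv2) and the standard library are available. Lean on these libraries where they do the work, as an engineer would, in place of code of your own. Each camera call takes 0.05 s, during which the arm holds its last target. There are 200 camera calls.

TASK

A freshly glued paperback lies in the book press on the shop counter. Swing the folded crank handle up until it stands fully upright, then hold it by the handle and wind the crank clockwise (seen from above) until the plate bears on the book firmly, with about 50 N: not loosely, and without squeezing the glue out. Let go, leave the crank there with its handle standing, and do not knock over or push away the glue pot beside the press.

Things in the scene. Friction and masses are not known exactly. Their poses are not given: they have to be found in the camera images.
- press: Grey book press fixed to the counter; origin under the middle of its base (200 along x, 260 along y, 20 mm thick), z up. Two columns at y = +-108 mm and a crossbeam 46 mm wide, top 160 mm up (column nuts to 170 mm). On the base under the plate lies a loose paperback, 105 x 148 mm, one of several of different thickness, 20 to 45 mm: how thick is not told.
- axis (a point): Point on the crank's vertical turning axis, through the middle of the press, at the height of the handle's hinge (208 mm above the counter). The steel crank sits on the beam: round hub of 44 mm diameter and a flat arm 18 mm wide, 8 mm thick, top 198 mm above the counter. Only the handle and its hinge lugs (23 mm wide, to 10 mm above the hinge) stand higher.
- pivot (a point): Hinge of the folding handle at the outer end of the crank arm, 70 mm from the crank's axis, 208 mm above the counter. The hinge pin is level and square to the arm. It goes round with the crank.
- grip (a point): Point on the centre line of the handle's black grip, 45 mm from the hinge. The grip is a round sleeve, 19 mm diameter, from 10 to 66 mm (free end) from the hinge; it spins freely on the handle, so a hand of fixed heading can hold it all the way round. Folded, it lies over the arm, pointing from the hinge to the crank's axis; upright, it stands over the hinge.
- handle (a joint): Fold angle of the handle, rad: 0 folded flat over the arm, 1.57 upright against its stop. Starts between 0 and 0.25. The hinge is stiff (0.06 N m of friction) and stays where it is left.
- crank (a joint): Crank angle, rad, growing clockwise seen from above; starts between 0 and 1.6; each turn lowers the plate 40 mm. Friction alone (0.55 N m) takes about 8 N at the handle, square to the arm; each newton of the plate's pressure adds 0.091 N (50 N adds 4.5 N). The screw holds by itself when let go. No end stop in the working range.
- ram: The press screw with its round dark steel plate (92 mm diameter) under the beam; origin at the centre of the plate's underside as it hangs free. The plate is sprung inside: once it rests on the book it stays while the screw and this origin go on down, and the pressure grows by 15 N per mm of screw travel (about 95 N per rad of crank; a little less as the book gives). Above 85 N the glue is squeezed out.
- gluepot: A round jar of glue with a white lid, 52 mm diameter, 85 mm tall, standing loose on the counter beside the press; origin at the centre of its underside, z up.

How it is judged:
On the way, in this order (a step that is already met when the one before it is completed fails the run):
1. the handle stands upright and the plate is still clear of the book (value of joint handle above 1.4 rad and contact force between ram and anything else below 1 N), for 0.2 s.
2. the plate bears on the book with 25 to 85 N (contact force between ram and anything else between 25 and 85 N), for 0.2 s.
At the end, for the whole second after the job is handed in: The plate presses on the book with 25 to 85 N, the crank is at rest and its handle stands (more than 1.2 rad of 1.57) (all of step 2 and value of joint handle above 1.2 rad and velocity of joint crank between -0.05 and 0.05 rad/s); the robot touches nothing.
It fails at once if the plate pressed with more than 85 N: the glue is squeezed out (contact force between ram and anything else above 85 N).
It fails at once if the crank was turned with its handle not unfolded (hinge point moved over 30 mm with the handle below 1.1 rad) (distance of pivot from where it was at the start of the episode above 0.03 m and value of joint handle below 1.1 rad).
It fails at once if the glue pot was tipped or pushed more than 30 mm (angle between gluepot's own z axis and vertical above 0.5 rad or distance of gluepot from where it was at the start of the episode above 0.03 m).
It also fails if it takes over 64 s, if anything falls off the work surface, if the arm or the gripper's body presses on something with over 40 N, if the wrist force passes 120 N, or if a joint passes its speed limit or range.

## Working session

There is one attempt and no reset: what is moved stays moved. The work goes in short steps, Python scripts to look and compute and a shell command to move; the robot and the scene stay as the last step left them, time stands still between calls to the robot, and variables do not carry over. Pictures are saved under pics/ and viewed, at most 10 in all, crops included, and the job is handed in when it is done.

```bash
ls; mkdir -p pics; python3 - <<'E'
from station import ctrl
import cv2,numpy as np
a=[]
for n in ["scene","side"]:
    d=ctrl.get_image(n); cv2.imwrite(f"pics/{n}0.png",d["image"][:,:,::-1]); print(n,{k:v for k,v in d.items() if k!="image"})
print(ctrl.get_obs())
E
```

```text
pics
scene {'fovy': 43.77660195895063, 'cx': 282.31701210138925, 'cy': 205.4981140013931, 'k1': -0.008738523332298239, 'xyz': array([ 1.22013918, -0.32879375,  0.72155392]), 'attitude': array([0.7450687 , 0.49774195, 1.07839549])}
side {'fovy': 47.188372858047366, 'cx': 279.2020925508842, 'cy': 201.4547222709398, 'k1': 0.009810593267243898, 'xyz': array([ 0.42113898, -0.4835896 ,  0.64373609]), 'attitude': array([ 0.73220355, -0.15017277, -0.3595127 ])}
{'t': 0.1, 'q': array([ 1.02600632e+00,  5.33309083e-02,  1.61416190e+00,  4.12596836e-05,
        1.47597732e+00, -1.18994725e-01]), 'dq': array([ 0.00075525, -0.00205317, -0.00443306,  0.00284191,  0.00056128,
        0.00100199]), 'effort': array([ 1.66252144e-04, -3.94901240e+01, -3.71362817e+01, -1.31916095e-04,
        3.95596187e-03,  4.68954241e-06]), 'tool_pos': array([0.25784793, 0.56871951, 0.230158  ]), 'tool_rot': array([-6.63664880e-01, -3.07002581e+00,  2.76658453e-03]), 'contact_force': array([-0.41611836, -0.52092699, -0.55505867]), 'wrist_torque': array([0.03164221, 0.02811323, 0.02057561]), 'grip_force': 0.0, 'opening': 0.08539866142598512}
```

View pics/scene0.png

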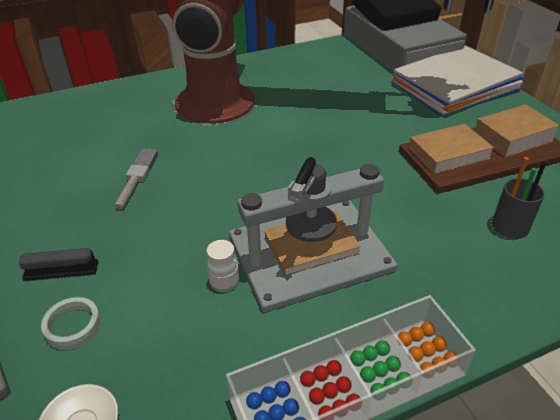

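View pics/side0.png

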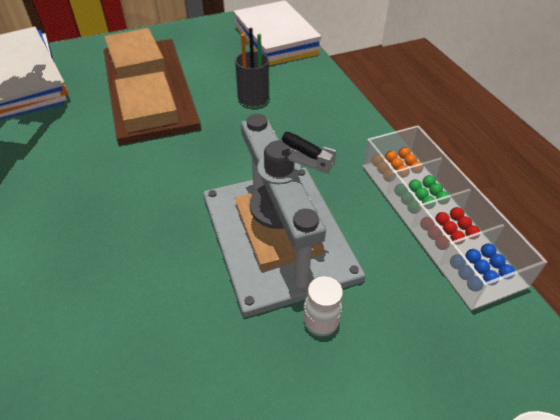

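The scene view shows the press with column nuts at (252,201) and (370,171), hinge at about (299,188), grip end at (308,163) and pot lid at (220,247). The side view shows nuts at (257,122) and (305,219), hinge at (326,158), grip end at (288,138) and pot lid at (325,287).

```bash
cat > h.py <<'E'
import numpy as np,cv2
from scipy.spatial.transform import Rotation as R
def ray(d,u,v):
    f=d["image"].shape[0]/2/np.tan(np.radians(d["fovy"]/2))
    p=np.array([(u-d["cx"])/f,(v-d["cy"])/f]); s=p.copy()
    for _ in range(10): s=p/(1+d["k1"]*(s@s))
    r=R.from_rotvec(d["attitude"]).apply([s[0],-s[1],-1]); return d["xyz"],r/np.linalg.norm(r)
def plane(d,uv,z):
    o,r=ray(d,*uv); return o+r*(z-o[2])/r[2]
def tri(d1,p1,d2,p2):
    o1,r1=ray(d1,*p1);o2,r2=ray(d2,*p2)
    t=np.linalg.lstsq(np.c_[r1,-r2],o2-o1,rcond=None)[0]
    a,b=o1+r1*t[0],o2+r2*t[1]; return (a+b)/2,np.linalg.norm(a-b)
E
python3 - <<'E'
from station import ctrl
from h import *
np.set_printoptions(precision=4,suppress=True)
s=ctrl.get_image("scene");d=ctrl.get_image("side")
P=dict(nutA=((252,200),(305,218),.17),nutB=((370,171),(257,122),.17),hub=((317,180),(278,155),.198),hinge=((298,187),(326,158),.208),grip_end=((309,162),(288,137),.215),pot=((220,247),(325,287),.085))
for k,(a,b,z) in P.items(): print(k,*tri(s,a,d,b),plane(s,a,z),plane(d,b,z))
c=[cv2.resize(i["image"][y:y+100,x:x+130],None,fx=4,fy=4,interpolation=2)for i,x,y in((s,250,140),(d,240,100))]
cv2.imwrite("pics/c1.png",cv2.resize(np.hstack(c),(800,308))[:,:,::-1])
E
```

```text
nutA [ 0.6082 -0.119   0.1678] 0.0006738129303029538 [ 0.611  -0.1202  0.17  ] [ 0.6073 -0.1203  0.17  ]
nutB [0.6195 0.0957 0.1656] 0.0011288319888015205 [0.6236 0.093  0.17  ] [0.6176 0.0895 0.17  ]
hub [ 0.6162 -0.0048  0.1784] 0.0024847039699347068 [ 0.6392 -0.0179  0.198 ] [ 0.608  -0.0233  0.198 ]
hinge [ 0.66   -0.063   0.2118] 0.004840101090268747 [ 0.6536 -0.0584  0.208 ] [ 0.6617 -0.0626  0.208 ]
grip_end [ 0.6224 -0.0241  0.2254] 0.0017246522239043164 [ 0.6108 -0.0188  0.215 ] [ 0.6275 -0.0115  0.215 ]
pot [ 0.614  -0.1823  0.0912] 0.0019525404892513198 [ 0.6086 -0.1819  0.085 ] [ 0.6161 -0.1779  0.085 ]
```

View pics/c1.png

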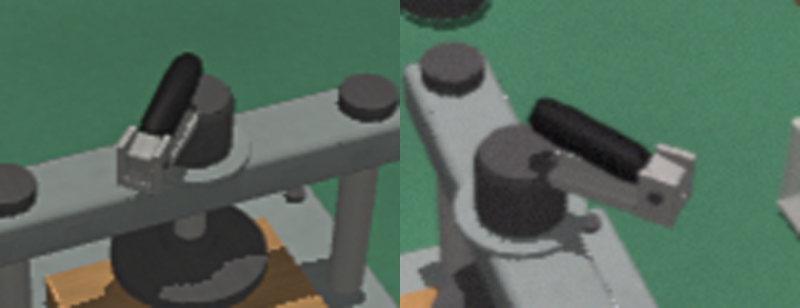

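```bash
cat > g.py <<'E'
from station import ctrl
from h import *
np.set_printoptions(precision=4,suppress=True)
def go(p,y=None):
    o=ctrl.get_obs(); r=R.from_rotvec(o["tool_rot"]); print("t",o["t"],"shift mm",r.inv().apply(np.array(p)-o["tool_pos"])*1000)
    M=r.as_matrix(); print(M)
    if y is not None:
        z=np.array([0,0,-1.]); y=np.array([*y,0])/np.hypot(*y)
        for yy in (y,-y):
            T=np.c_[np.cross(yy,z),yy,z]; print("rot",(r.inv()*R.from_matrix(T)).as_rotvec())
E
python3 - <<'E'
from g import *
u=np.array([-.67,.745])
go([.631,-.031,.32],(.745,.67))
E
```

```text
t 0.2 shift mm [-587.5004 -392.321   -89.0842]
[[-0.9107  0.413  -0.0007]
 [ 0.413   0.9107 -0.0011]
 [ 0.0002 -0.0013 -1.    ]]
rot [-0.0013  0.0001  0.4126]
rot [-0.0001 -0.0018 -2.729 ]
```

```bash
python3 -m handwheel '[{"gripper":-1,"offset":[-30,-20,-45],"rotation":[0,0,0]},{"gripper":-1,"offset":[-75,-50,-89],"rotation":[0,0,0]},{"gripper":-1,"offset":[-120,-80,-89],"rotation":[0,0,0.08]},{"gripper":-1,"offset":[-165,-110,-89],"rotation":[0,0,0.15]},{"gripper":-1,"offset":[-212,-142,-89],"rotation":[0,0,0.22]},{"gripper":-1,"offset":[-260,-174,-89],"rotation":[0,0,0.3]},{"gripper":-1,"offset":[-310,-207,-89],"rotation":[0,0,0.36]},{"gripper":-1,"offset":[-360,-240,-89],"rotation":[0,0,0.413]}]' && python3 -c "
from g import *
go([.631,-.031,.32],(.745,.67))"
```

```text
t: 1.2
tool_pos: [0.4875, 0.2002, 0.3202]
tool_rot: [1.282, 2.868, 0.001]
contact_force: [1.5, 0.2, -0.1]
opening: 0.0857
grip_force: 0.0
t 1.2 shift mm [-267.9674  -47.3136    0.2311]
[[-0.6671  0.7449  0.0003]
 [ 0.7449  0.6671  0.0002]
 [-0.      0.0004 -1.    ]]
rot [ 0.0004  0.     -0.0021]
rot [ 0.     -0.0006  3.1395]
```

```bash
python3 -m handwheel '[{"gripper":-1,"offset":[-50,-9,0],"rotation":[0,0,0]},{"gripper":-1,"offset":[-105,-19,0],"rotation":[0,0,0]},{"gripper":-1,"offset":[-160,-29,0],"rotation":[0,0,0]},{"gripper":-1,"offset":[-215,-38,0],"rotation":[0,0,0]},{"gripper":-1,"offset":[-250,-44,0],"rotation":[0,0,0]},{"gripper":-1,"offset":[-266,-47,0],"rotation":[0,0,0]},{"gripper":-1,"offset":[-266,-47,0],"rotation":[0,0,0]},{"gripper":-1,"offset":[-266,-47,0],"rotation":[0,0,0]}]' && python3 -c "
from g import *
go([.631,-.031,.32],(.745,.67))
d=ctrl.get_image('wrist'); print({k:v for k,v in d.items() if k!='image'}); cv2.imwrite('pics/w1.png',d['image'][:,:,::-1])"
```

```text
t: 2.2
tool_pos: [0.6292, -0.0261, 0.3205]
tool_rot: [-1.277, -2.87, -0.001]
contact_force: [0.2, -0.1, 0.9]
opening: 0.0854
grip_force: 0.0
t 2.2 shift mm [-4.806  -1.961   0.4642]
[[-0.6693  0.743  -0.0001]
 [ 0.743   0.6693  0.0005]
 [ 0.0004  0.0003 -1.    ]]
rot [ 0.0003 -0.0004  0.0009]
rot [ 0.0006  0.0004 -3.1407]
{'fovy': 67.83884433658197, 'cx': 282.8805354103117, 'cy': 211.53803151848703, 'k1': -0.05554538832503074, 'xyz': array([0.5841, 0.025 , 0.4631]), 'attitude': array([-0.2535, -0.0991,  0.7282])}
```

View pics/w1.png

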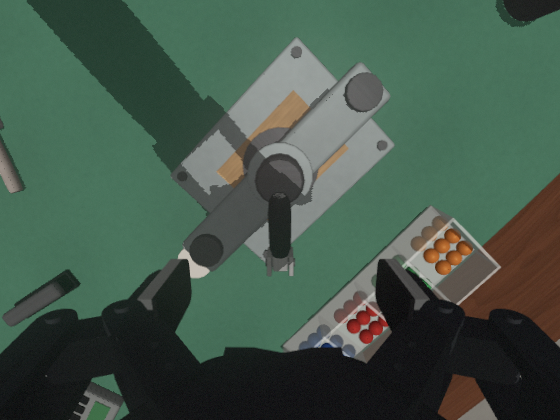

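The wrist view shows the grip from (280,195) to (280,258), the hinge at (280,264), the hub at (279,178), and the nuts at (206,249) and (364,92). The grip lines up with the picture's vertical.

```bash
python3 -c "
from g import *
d=ctrl.get_image('wrist')
n=[plane(d,p,.17) for p in((206,249),(364,92))];print(n,(n[0]+n[1])/2)
print('hub',plane(d,(279,178),.198));h=plane(d,(280,264),.208);print('hinge',h,'mid',plane(d,(280,228),.218),'end',plane(d,(280,196),.224))
s=ctrl.get_image('scene');D=ctrl.get_image('side')
print('hinge tri w/side',tri(d,(280,264),D,(327,158)),'end',tri(d,(280,196),D,(287,136.5)))
o=ctrl.get_obs();print(o['tool_pos']);go(h)
"
```

```text
[array([ 0.6065, -0.1151,  0.17  ]), array([0.6179, 0.0965, 0.17  ])] [ 0.6122 -0.0093  0.17  ]
hub [ 0.6105 -0.0085  0.198 ]
hinge [ 0.6615 -0.064   0.208 ] mid [ 0.6369 -0.0364  0.218 ] end [ 0.618  -0.0152  0.224 ]
hinge tri w/side (array([ 0.6619, -0.0639,  0.2087]), np.float64(0.0012439413669008029)) end (array([ 0.621 , -0.0165,  0.221 ]), np.float64(0.0053088242816284525))
[ 0.6294 -0.0263  0.3206]
t 2.4 shift mm [-49.4542  -1.3926 112.6563]
[[-0.6694  0.7429  0.0004]
 [ 0.7429  0.6694  0.    ]
 [-0.0003  0.0003 -1.    ]]
```

```bash
python3 -m handwheel '[{"gripper":-1,"offset":[-5,-1.5,40],"rotation":[0,0,0]},{"gripper":-1,"offset":[-5,-1.5,80],"rotation":[0,0,0]},{"gripper":-1,"offset":[-5,-1.5,105],"rotation":[0,0,0]},{"gripper":-1,"offset":[-5,-1.5,114],"rotation":[0,0,0]},{"gripper":0.3,"offset":[-5,-1.5,114],"rotation":[0,0,0]},{"gripper":1,"offset":[-5,-1.5,114],"rotation":[0,0,0]},{"gripper":1,"offset":[-5,-1.5,114],"rotation":[0,0,0]},{"gripper":1,"offset":[-5,-1.5,114],"rotation":[0,0,0]}]' 30 && python3 -c "
from g import *
go([.660,-.0630,.208+.045-.019])
d=ctrl.get_image('side'); cv2.imwrite('pics/s2.png',cv2.resize(d['image'][60:260,180:440],None,fx=3,fy=3)[:,:,::-1])"
```

```text
t: 3.4
tool_pos: [0.6315, -0.0327, 0.2071]
tool_rot: [-1.279, -2.869, 0.003]
contact_force: [-2.7, -0.9, 2.8]
opening: 0.0175
grip_force: 30.2
t 3.4 shift mm [-41.5812   0.8834 -26.8541]
[[-0.6683  0.7439 -0.0011]
 [ 0.7439  0.6683 -0.0016]
 [-0.0005 -0.0019 -1.    ]]
```

View pics/s2.png

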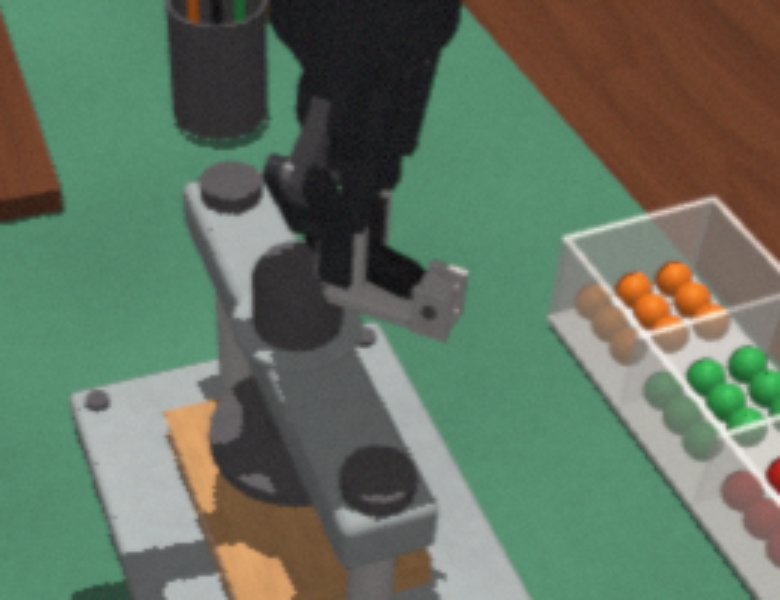

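The fingers hold the black grip between hub and hinge (crop about (340,240), hinge at (430,310)). Next I swing the handle up on the 43 mm arc.

```bash
python3 -m handwheel '[{"gripper":1,"offset":[-3,0,-8.5],"rotation":[0,0,0]},{"gripper":1,"offset":[-9,0,-17.5],"rotation":[0,0,0]},{"gripper":1,"offset":[-17,0,-25],"rotation":[0,0,0]},{"gripper":1,"offset":[-26,0,-30],"rotation":[0,0,0]},{"gripper":1,"offset":[-34.5,0,-32],"rotation":[0,0,0]},{"gripper":1,"offset":[-42,0,-33],"rotation":[0,0,0]},{"gripper":1,"offset":[-45,0,-33],"rotation":[0,0,0]},{"gripper":1,"offset":[-45,0,-33],"rotation":[0,0,0]}]' 30 && python3 -c "
from g import *
go([.660,-.0630,.208+.045-.019])
print(ctrl.get_obs()['wrist_torque'])
d=ctrl.get_image('side'); cv2.imwrite('pics/s3.png',cv2.resize(d['image'][60:260,180:440],None,fx=3,fy=3)[:,:,::-1])"
```

```text
t: 4.45
tool_pos: [0.662, -0.066, 0.2415]
tool_rot: [-1.28, -2.869, 0.001]
contact_force: [-6.9, -0.4, 4.1]
opening: 0.0177
grip_force: 29.8
t 4.45 shift mm [3.6088 0.5351 7.5462]
[[-0.6681  0.7441 -0.0003]
 [ 0.7441  0.6681 -0.0003]
 [-0.     -0.0004 -1.    ]]
[0.1352 1.1724 0.0265]
```

View pics/s3.png

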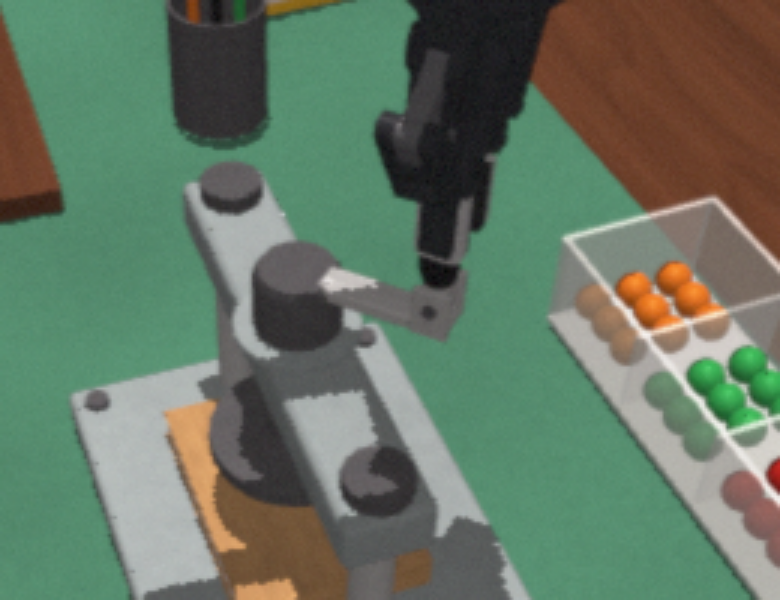

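The handle stands upright over the hinge (crop about (440,270)), and the plate is still clear of the book. I start winding with a firmer grip.

```bash
cat > f.py <<'E'
from g import *
import sys
o=ctrl.get_obs(); p=o["tool_pos"][:2]-[.613,-.0105]; r=np.hypot(*p); n=p/r
t=np.array([n[1],-n[0]]); F=o["contact_force"][:2]
print("angle",np.arctan2(p[1],p[0]),"wound",-np.arctan2(p[1],p[0])-.843,"r",r*1e3,"Ftan(resist)",-F@t,"Frad",F@n,"Fz",o["contact_force"][2],"t",o["t"])
M=R.from_rotvec(o["tool_rot"]).as_matrix(); 
if len(sys.argv)>1:
    a=np.arctan2(p[1],p[0])
    for k in range(1,9):
        b=a-k*float(sys.argv[1])/8; q=np.array([.613+.07*np.cos(b),-.0105+.07*np.sin(b)])-o["tool_pos"][:2]
        print(np.round(M.T@[*q,0]*1e3,1)[:2],end=" ")
E
python3 f.py; python3 -m handwheel '[{"gripper":1,"offset":[2,-6,0],"rotation":[0,0,0]},{"gripper":1,"offset":[3,-12,0],"rotation":[0,0,0]},{"gripper":1,"offset":[4.5,-18,0],"rotation":[0,0,0]},{"gripper":1,"offset":[6.5,-24,0],"rotation":[0,0,0]},{"gripper":1,"offset":[8.5,-30,0],"rotation":[0,0,0]},{"gripper":1,"offset":[11.5,-35,0],"rotation":[0,0,0]},{"gripper":1,"offset":[15,-40,0],"rotation":[0,0,0]},{"gripper":1,"offset":[18.5,-45,0],"rotation":[0,0,0]}]' 60 && python3 f.py .8
```

```text
angle -0.8478566043773857 wound 0.004856604377385776 r 74.08044570887215 Ftan(resist) -4.3929919421872246 Frad -3.5407021045998777 Fz 4.2807854890449235 t 4.5
t: 5.5
tool_pos: [0.6193, -0.0837, 0.2418]
tool_rot: [1.276, 2.859, 0.0]
contact_force: [8.1, -3.4, -0.5]
opening: 0.0168
grip_force: 61.3
angle -1.484965311428454 wound 0.641965311428454 r 73.48310060835627 Ftan(resist) 7.789438153305821 Frad 4.036679261319776 Fz -0.4693292849919093 t 5.5
[ 7.3 -3.3] [12.3 -8.2] [ 17.7 -12.5] [ 23.6 -16.4] [ 29.8 -19.6] [ 36.3 -22.1] [ 43.1 -24. ] [ 49.9 -25.2]
```

```bash
sed -i 's/\[.613,-.0105\]/[.614,-.0135]/' f.py; python3 - <<'E'
s=open('f.py').read().split('if len')[0]+'''
if len(sys.argv)>2:
    a,s=map(float,sys.argv[1:])
    for k in range(1,9):
        f=a+k*s/8; print([round(float(70*(np.cos(a)-np.cos(f))),1),round(float(-70*(np.sin(f)-np.sin(a))),1)],end=" ")
'''
open('f.py','w').write(s)
E
python3 f.py .7 .8
```

```text
angle -1.4954628433628028 wound 0.6524628433628028 r 70.41229822009244 Ftan(resist) 7.831383357487072 Frad 3.954688472056946 Fz -0.4693292849919093 t 5.5
[4.8, -5.1] [10.0, -9.7] [15.7, -13.8] [21.8, -17.3] [28.2, -20.1] [34.8, -22.4] [41.6, -23.9] [48.6, -24.7]
```

```bash
python3 -m handwheel '[{"gripper":1,"offset":[5,-5,0],"rotation":[0,0,0]},{"gripper":1,"offset":[10,-9.5,0],"rotation":[0,0,0]},{"gripper":1,"offset":[15.5,-14,0],"rotation":[0,0,0]},{"gripper":1,"offset":[22,-17.5,0],"rotation":[0,0,0]},{"gripper":1,"offset":[28,-20,0],"rotation":[0,0,0]},{"gripper":1,"offset":[35,-22.5,0],"rotation":[0,0,0]},{"gripper":1,"offset":[41.5,-24,0],"rotation":[0,0,0]},{"gripper":1,"offset":[48.5,-24.5,0],"rotation":[0,0,0]}]' && python3 f.py 1.5 .8; python3 -c "
from g import *
d=ctrl.get_image('scene'); cv2.imwrite('pics/s4.png',cv2.resize(d['image'][140:320,210:410],None,fx=3,fy=3)[:,:,::-1])"
```

```text
t: 6.5
tool_pos: [0.5674, -0.0653, 0.2419]
tool_rot: [1.278, 2.86, -0.006]
contact_force: [3.2, -7.6, 1.7]
opening: 0.0164
grip_force: 59.8
angle -2.302968359742514 wound 1.459968359742514 r 69.64563704594957 Ftan(resist) 7.471739385623087 Frad 3.497922135990484 Fz 1.7040071125614848 t 6.5
[7.0, -0.1] [14.0, 0.4] [20.9, 1.7] [27.6, 3.6] [34.1, 6.2] [40.3, 9.4] [46.1, 13.2] [51.6, 17.6]
```

View pics/s4.png

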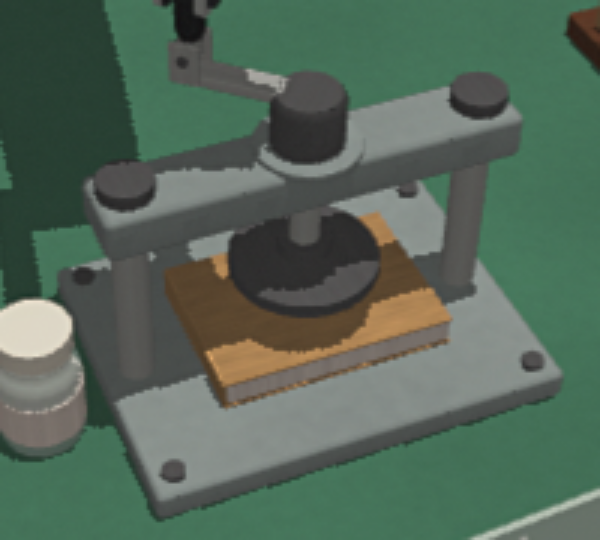

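The plate (crop ellipse centre about (305,262)) hangs clearly above the book, whose edge is about 22 px tall in the crop. I work out the gap from this.

```bash
python3 -c "
from g import *
from scipy.optimize import brentq
d=ctrl.get_image('scene')
o,r=ray(d,210+305/3,140+260/3); ax=np.array([.6135,-.012])
t=((ax-o[:2])@r[:2])/(r[:2]@r[:2]); print('plate (mid) z',(o+r*t))
# book vertical edge at front corner: bottom on base z=.02
b=plane(d,(210+228/3,140+405/3),.02);o,r=ray(d,210+225/3,140+383/3);t=((b[:2]-o[:2])@r[:2])/(r[:2]@r[:2]);print('book',b,(o+r*t))
"
```

```text
plate (mid) z [ 0.614  -0.0111  0.0701]
book [ 0.6597 -0.0825  0.02  ] [ 0.659  -0.084   0.0393]
```

The gap is about 20 mm, or roughly 3 rad, so 1.6 rad in the next call is safe.

```bash
python3 f.py 1.5 1.6
```

```text
angle -2.3138091635500646 wound 1.4708091635500646 r 69.6127601410748 Ftan(resist) 4.7613817573602715 Frad 3.6613592848609358 Fz 2.0281674312617306 t 6.6
[14.0, 0.4] [27.6, 3.6] [40.3, 9.4] [51.6, 17.6] [61.0, 27.9] [68.2, 39.9] [72.9, 53.1] [74.9, 66.9]
```

```bash
python3 -m handwheel '[{"gripper":1,"offset":[14,0.5,0],"rotation":[0,0,0]},{"gripper":1,"offset":[27.5,3.5,0],"rotation":[0,0,0]},{"gripper":1,"offset":[40,9.5,0],"rotation":[0,0,0]},{"gripper":1,"offset":[51.5,17.5,0],"rotation":[0,0,0]},{"gripper":1,"offset":[61,28,0],"rotation":[0,0,0]},{"gripper":1,"offset":[68,40,0],"rotation":[0,0,0]},{"gripper":1,"offset":[73,53,0],"rotation":[0,0,0]},{"gripper":1,"offset":[75,67,0],"rotation":[0,0,0]}]' && python3 f.py 3.1 .8
```

```text
t: 7.6
tool_pos: [0.5677, 0.0346, 0.2418]
tool_rot: [1.278, 2.859, -0.008]
contact_force: [3.2, -13.8, 0.1]
opening: 0.0169
grip_force: 59.0
angle 2.3370839495257214 wound -3.1800839495257214 r 66.82532992486773 Ftan(resist) 7.248170593672749 Frad -12.201563647845928 Fz 0.10387515947336756 t 7.6
[-0.1, 7.0] [-0.8, 14.0] [-2.3, 20.8] [-4.4, 27.5] [-7.2, 33.9] [-10.6, 40.0] [-14.6, 45.7] [-19.1, 51.1]
```

```bash
python3 -m handwheel '[{"gripper":1,"offset":[-1,7,0],"rotation":[0,0,0]},{"gripper":1,"offset":[-3,14,0],"rotation":[0,0,0]},{"gripper":1,"offset":[-4.5,21,0],"rotation":[0,0,0]},{"gripper":1,"offset":[-6.5,27.5,0],"rotation":[0,0,0]},{"gripper":1,"offset":[-9,34,0],"rotation":[0,0,0]},{"gripper":1,"offset":[-12.5,40,0],"rotation":[0,0,0]},{"gripper":1,"offset":[-16.5,45.5,0],"rotation":[0,0,0]},{"gripper":1,"offset":[-21,51,0],"rotation":[0,0,0]}]' && python3 f.py 3.9 .5
```

```text
t: 8.6
tool_pos: [0.6172, 0.0541, 0.2417]
tool_rot: [1.281, 2.867, -0.008]
contact_force: [-8.0, -8.6, 6.3]
opening: 0.0167
grip_force: 59.6
angle 1.5236505787257606 wound -2.3666505787257606 r 67.66249891498049 Ftan(resist) 7.556717981264026 Frad -8.927901042295677 Fz 6.310080559304169 t 8.6
[-3.1, 3.1] [-6.4, 6.0] [-9.9, 8.6] [-13.5, 11.1] [-17.3, 13.3] [-21.2, 15.3] [-25.2, 17.0] [-29.3, 18.5]
```

```bash
python3 -m handwheel '[{"gripper":1,"offset":[-4,2.5,0],"rotation":[0,0,0]},{"gripper":1,"offset":[-7.5,5,0],"rotation":[0,0,0]},{"gripper":1,"offset":[-11,7.5,0],"rotation":[0,0,0]},{"gripper":1,"offset":[-14.5,10,0],"rotation":[0,0,0]},{"gripper":1,"offset":[-18,12.5,0],"rotation":[0,0,0]},{"gripper":1,"offset":[-22,14.5,0],"rotation":[0,0,0]},{"gripper":1,"offset":[-26,16,0],"rotation":[0,0,0]},{"gripper":1,"offset":[-30,17.5,0],"rotation":[0,0,0]}]' && python3 f.py 4.4 .5;python3 -c "
from g import *
d=ctrl.get_image('scene'); cv2.imwrite('pics/s5.png',cv2.resize(d['image'][140:320,210:410],None,fx=3,fy=3)[:,:,::-1])"
```

```text
t: 9.6
tool_pos: [0.6496, 0.0457, 0.2417]
tool_rot: [-1.279, -2.868, 0.002]
contact_force: [-8.2, -1.4, 7.1]
opening: 0.0173
grip_force: 59.7
angle 1.028748765857531 wound -1.871748765857531 r 69.07206901647115 Ftan(resist) 6.326625942530587 Frad -5.397219536477008 Fz 7.119840253061196 t 9.6
[-4.2, 1.2] [-8.5, 2.2] [-12.8, 2.8] [-17.1, 3.3] [-21.5, 3.4] [-25.9, 3.3] [-30.2, 2.8] [-34.6, 2.2]
```

View pics/s5.png

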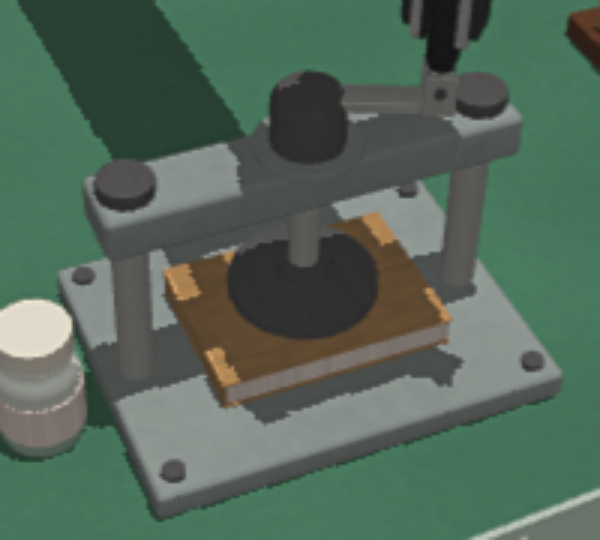

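The plate has dropped to crop centre (303,284) and is close to the book, with no rise in resistance yet. I continue in 0.5 rad steps.

```bash
python3 -m handwheel '[{"gripper":1,"offset":[-4,1,0],"rotation":[0,0,0]},{"gripper":1,"offset":[-8.5,2,0],"rotation":[0,0,0]},{"gripper":1,"offset":[-13,2.5,0],"rotation":[0,0,0]},{"gripper":1,"offset":[-17,3,0],"rotation":[0,0,0]},{"gripper":1,"offset":[-21.5,3,0],"rotation":[0,0,0]},{"gripper":1,"offset":[-26,3,0],"rotation":[0,0,0]},{"gripper":1,"offset":[-30,2.5,0],"rotation":[0,0,0]},{"gripper":1,"offset":[-34.5,2,0],"rotation":[0,0,0]}]' && python3 f.py 4.9 .4
```

```text
t: 10.65
tool_pos: [0.6746, 0.0233, 0.2417]
tool_rot: [-1.277, -2.868, -0.005]
contact_force: [-6.6, 4.2, 6.3]
opening: 0.0166
grip_force: 59.6
angle 0.5462342166021038 wound -1.3892342166021039 r 70.87177581415399 Ftan(resist) 7.015916290161268 Frad -3.419478249722436 Fz 6.334542028188447 t 10.65
[-3.4, -0.7] [-6.8, -1.6] [-10.1, -2.7] [-13.4, -4.0] [-16.6, -5.4] [-19.7, -6.9] [-22.8, -8.6] [-25.8, -10.5]
```

```bash
python3 -m handwheel '[{"gripper":1,"offset":[-3.5,-0.5,0],"rotation":[0,0,0]},{"gripper":1,"offset":[-7,-1.5,0],"rotation":[0,0,0]},{"gripper":1,"offset":[-10,-2.5,0],"rotation":[0,0,0]},{"gripper":1,"offset":[-13.5,-4,0],"rotation":[0,0,0]},{"gripper":1,"offset":[-16.5,-5.5,0],"rotation":[0,0,0]},{"gripper":1,"offset":[-19.5,-7,0],"rotation":[0,0,0]},{"gripper":1,"offset":[-23,-8.5,0],"rotation":[0,0,0]},{"gripper":1,"offset":[-26,-10.5,0],"rotation":[0,0,0]}]' && python3 f.py 5.3 .4
```

```text
t: 11.65
tool_pos: [0.6853, -0.002, 0.2418]
tool_rot: [1.277, 2.869, 0.01]
contact_force: [-2.0, 7.2, 3.7]
opening: 0.0164
grip_force: 59.4
angle 0.15968061735997402 wound -1.002680617359974 r 72.23857215019572 Ftan(resist) 7.464814125037964 Frad -0.84600862409469 Fz 3.720884838103676 t 11.65
[-2.9, -2.0] [-5.6, -4.2] [-8.3, -6.5] [-10.8, -8.9] [-13.2, -11.4] [-15.5, -14.1] [-17.6, -16.8] [-19.6, -19.7]
```

```bash
python3 -m handwheel '[{"gripper":1,"offset":[-3,-2,0],"rotation":[0,0,0]},{"gripper":1,"offset":[-5.5,-4,0],"rotation":[0,0,0]},{"gripper":1,"offset":[-8.5,-6.5,0],"rotation":[0,0,0]},{"gripper":1,"offset":[-11,-9,0],"rotation":[0,0,0]},{"gripper":1,"offset":[-13,-11.5,0],"rotation":[0,0,0]},{"gripper":1,"offset":[-15.5,-14,0],"rotation":[0,0,0]},{"gripper":1,"offset":[-17.5,-17,0],"rotation":[0,0,0]},{"gripper":1,"offset":[-19.5,-19.5,0],"rotation":[0,0,0]}]' && python3 f.py 5.7 .3
```

```text
t: 12.65
tool_pos: [0.6853, -0.0296, 0.2419]
tool_rot: [1.275, 2.866, 0.012]
contact_force: [3.5, 6.6, 1.9]
opening: 0.0166
grip_force: 59.1
angle -0.22281502268611184 wound -0.6201849773138881 r 73.06650764474387 Ftan(resist) 7.244541654688861 Frad 1.901841819735063 Fz 1.8833222445767168 t 12.65
[-1.4, -2.2] [-2.7, -4.5] [-4.0, -6.8] [-5.1, -9.2] [-6.2, -11.6] [-7.1, -14.0] [-8.0, -16.5] [-8.8, -19.0]
```

```bash
python3 -m handwheel '[{"gripper":1,"offset":[-2,-3,0],"rotation":[0,0,0]},{"gripper":1,"offset":[-4,-6,0],"rotation":[0,0,0]},{"gripper":1,"offset":[-5.5,-9,0],"rotation":[0,0,0]},{"gripper":1,"offset":[-7,-12.5,0],"rotation":[0,0,0]},{"gripper":1,"offset":[-8.5,-15.5,0],"rotation":[0,0,0]},{"gripper":1,"offset":[-9.5,-19,0],"rotation":[0,0,0]},{"gripper":1,"offset":[-10.5,-22.5,0],"rotation":[0,0,0]},{"gripper":1,"offset":[-11.5,-26,0],"rotation":[0,0,0]}]' && python3 f.py 6.1 .3
```

```text
t: 13.65
tool_pos: [0.6744, -0.0555, 0.242]
tool_rot: [1.274, 2.864, 0.013]
contact_force: [5.7, 8.4, 0.3]
opening: 0.0169
grip_force: 59.1
angle -0.6073203675799218 wound -0.23567963242007817 r 73.53730679971339 Ftan(resist) 10.150686809604963 Frad -0.13248290245844707 Fz 0.2733866064833784 t 13.65
[-0.4, -2.6] [-0.8, -5.2] [-1.0, -7.8] [-1.1, -10.4] [-1.2, -13.1] [-1.1, -15.7] [-1.0, -18.3] [-0.7, -20.9]
```

Resistance has risen by about 2.8 N, which means contact at roughly 30 N. I add about 0.2 rad.

```bash
python3 -m handwheel '[{"gripper":1,"offset":[-0.4,-1.7,0],"rotation":[0,0,0]},{"gripper":1,"offset":[-0.6,-3.5,0],"rotation":[0,0,0]},{"gripper":1,"offset":[-0.8,-5.2,0],"rotation":[0,0,0]},{"gripper":1,"offset":[-1,-7,0],"rotation":[0,0,0]},{"gripper":1,"offset":[-1,-8.7,0],"rotation":[0,0,0]},{"gripper":1,"offset":[-1.1,-10.5,0],"rotation":[0,0,0]},{"gripper":1,"offset":[-1.2,-12.2,0],"rotation":[0,0,0]},{"gripper":1,"offset":[-1.2,-14,0],"rotation":[0,0,0]}]' && python3 f.py
```

```text
t: 14.65
tool_pos: [0.6655, -0.0658, 0.242]
tool_rot: [1.274, 2.862, 0.014]
contact_force: [8.8, 7.0, 0.8]
opening: 0.0162
grip_force: 59.0
angle -0.7929344347644056 wound -0.050065565235594356 r 73.41669264748545 Ftan(resist) 11.1721937939833 Frad 1.2036544759196897 Fz 0.8123196800377326 t 14.65
```

```bash
python3 -m handwheel '[{"gripper":1,"offset":[0,-1.2,0],"rotation":[0,0,0]},{"gripper":1,"offset":[0,-2.4,0],"rotation":[0,0,0]},{"gripper":1,"offset":[0,-3.6,0],"rotation":[0,0,0]},{"gripper":1,"offset":[0.1,-4.8,0],"rotation":[0,0,0]},{"gripper":1,"offset":[0.2,-6,0],"rotation":[0,0,0]},{"gripper":1,"offset":[0.2,-6,0],"rotation":[0,0,0]},{"gripper":1,"offset":[0.2,-5.5,0],"rotation":[0,0,0]},{"gripper":1,"offset":[0.2,-5,0],"rotation":[0,0,0]}]' && python3 f.py
```

```text
t: 15.65
tool_pos: [0.6613, -0.0697, 0.242]
tool_rot: [1.274, 2.862, 0.011]
contact_force: [7.0, 4.8, 0.7]
opening: 0.0166
grip_force: 59.2
angle -0.8714845682842799 wound 0.02848456828427992 r 73.42581174198435 Ftan(resist) 8.464583674261906 Frad 0.7977736954909229 Fz 0.742741610417703 t 15.65
```

```bash
python3 -m handwheel '[{"gripper":1,"offset":[0,1,0],"rotation":[0,0,0]},{"gripper":1,"offset":[0,2,0],"rotation":[0,0,0]},{"gripper":0.4,"offset":[0,2,0],"rotation":[0,0,0]},{"gripper":-0.2,"offset":[0,2,0],"rotation":[0,0,0]},{"gripper":-0.2,"offset":[0,2,0],"rotation":[0,0,0]},{"gripper":-0.2,"offset":[0,2,0],"rotation":[0,0,0]},{"gripper":-0.2,"offset":[0,2,-25],"rotation":[0,0,0]},{"gripper":-0.2,"offset":[0,2,-60],"rotation":[0,0,0]}]' && python3 -m handwheel '[{"gripper":-0.2,"offset":[0,0,-40],"rotation":[0,0,0]},{"gripper":-0.2,"offset":[0,0,-80],"rotation":[0,0,0]},{"gripper":-0.2,"offset":[50,0,-100],"rotation":[0,0,0]},{"gripper":-0.2,"offset":[100,0,-100],"rotation":[0,0,0]},{"gripper":-0.2,"offset":[140,0,-100],"rotation":[0,0,0]},{"gripper":-0.2,"offset":[150,0,-100],"rotation":[0,0,0]},{"gripper":-0.2,"offset":[150,0,-100],"rotation":[0,0,0]},{"gripper":-0.2,"offset":[150,0,-100],"rotation":[0,0,0]}]'; python3 -c "
from g import *
d=ctrl.get_image('side'); cv2.imwrite('pics/s6.png',cv2.resize(d['image'][60:360,180:440],None,fx=2,fy=2)[:,:,::-1])"
```

```text
t: 16.65
tool_pos: [0.6585, -0.07, 0.2981]
tool_rot: [-1.278, -2.866, 0.001]
contact_force: [-0.1, 0.1, -0.5]
opening: 0.0511
grip_force: 0.0
t: 17.65
tool_pos: [0.5596, 0.0408, 0.3989]
tool_rot: [-1.281, -2.868, 0.001]
contact_force: [0.8, -0.1, -1.1]
opening: 0.051
grip_force: 0.0
```

View pics/s6.png

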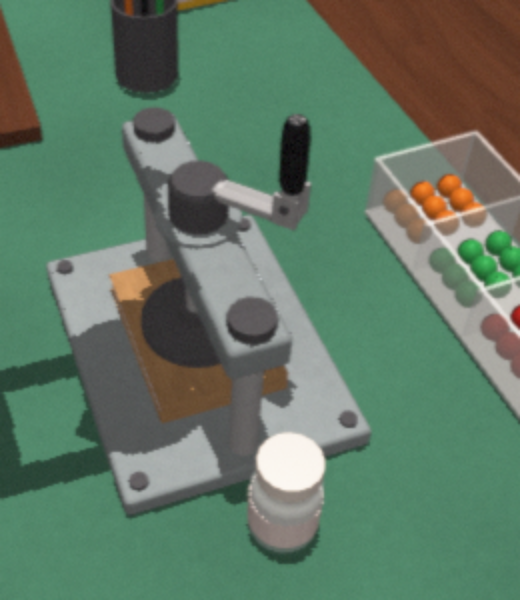

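The handle stands upright at crop (294,155), the plate rests on the book, and the pot is where it was. I hand in.

```bash
python3 -c "
from station import ctrl
print(ctrl.finish_job())"
```

```text
the job is handed in; nothing more can be done
None
```

I handed the job in with the handle upright, the plate pressing the book at about 50 N (estimated from handle force and crank angle), the gripper clear and the glue pot untouched; the hand-in returned no verdict.

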